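Clamp the vacuum pot

TASK

The lid of the little resin-degassing vacuum pot is only standing loosely, a few millimetres off centre, on the pot's rim. Swing the open half of the clamp ring round both flanges by its blue knob until the ring is fully shut and the lid centred; then, with the ring shut, turn the red latch by its knob so that its hook grips the post on the ring, and go on only until you feel the hook pull firmly tight: snug (about 10 N of push at the red knob), neither slack nor forced. Let go, and leave the other things on the desk where they are.

Things in the scene. Friction and masses are not known exactly. Their poses are not given: they have to be found in the camera images.
- rim_centre (a point): centre of the top face of the pot's rim flange (flange 72 mm across, 5 mm thick, its top 55 mm above the desk). The pot is steel on a fixed grey 130 x 110 mm plate; it carries the fixed (bright) half of the clamp ring. Axes of this frame: +x points from the latch side to the hinge side, -y to the side of the swinging half, z up. The ring is 93 mm across outside, its top 64 mm above the desk
- lid: loose aluminium lid, 175 to 350 g: flange 72 mm across and 5 mm thick, with a low step 54 mm across and a brass nipple (top 29 mm above its underside). Origin: centre of its underside, which rests on the rim. It starts 3 to 7 mm off centre towards the open side (-y of rim_centre); the swinging half pushes it home by contact (about 2 N). It need not be touched with the gripper
- clamp (a joint): angle (rad) of the swinging dark half of the ring about its upright hinge: 0 = fully shut (hard stop), grows as it opens (counter-clockwise from above); starts 0.8 to 1.3. Its stiff hinge keeps it where it is left; moving it takes 1 to 2 N at the knob, a little more while it pushes the lid
- clamp_hinge (a point): point on the upright hinge axis of the swinging half, 100 mm above the desk (the height of the knobs' grip points; the hinge itself is lower)
- clamp_knob (a point): grip point of the blue upright round knob on the swinging half: 12 mm thick, from 66 to 116 mm above the desk, this point at 100 mm. It circles clamp_hinge at 106 mm. Nothing near it is higher than 84 mm except the red knob
- latch (a joint): angle (rad) of the red latch about its upright pivot: 0 = fully open; it is closed counter-clockwise from above, the value growing; starts 0 to 0.25, end stop 2.4. It stays where it is left (turning it free takes about 2 N at the knob). Its hook touches the ring's post anywhere from 1.1 to 1.9 rad (the post's thread setting differs) and is tight 0.1 to 0.3 rad later
- latch_pivot (a point): point on the upright pivot axis of the latch, 100 mm above the desk
- latch_knob (a point): grip point of the red upright round knob of the latch: 12 mm thick, from 72 to 116 mm above the desk, this point at 100 mm, circling latch_pivot at 55 mm. Once the hook has touched the post, the push needed here (along the circle, while it turns) rises steadily from 2 N: below 6 N it may be slack, 10 N is right, above 13 N is forced. At rest its friction holds it and the push felt is much less
- latch_hook: the latch's hook, a spiral cam 70 mm above the desk; origin on the pivot axis, turns with the latch. With the ring shut it catches a sprung post on the ring and draws it in, the pull rising with the angle: under 6 N is slack, over 40 N is forced
- toothpick_tin: bystander: small red tin of toothpicks, 42 mm across, 66 mm high; origin under its centre
- brown_bottle: bystander: brown bottle with a white cap, 39 mm across, 100 mm high; origin under its centre
- parts_case: bystander: flat pale case 62 x 87 x 26 mm; origin under its centre
- white_glue: bystander: white bottle with a red cone cap, 35 mm across, 84 mm high; origin under its centre
- paint_jar_red: bystander: paint jar with red cap, 30 mm across, 39 mm high; origin under its centre
- paint_jar_blue: bystander: paint jar with dark blue cap, 30 mm across, 39 mm high; origin under its centre
- magnifier_lamp: fixed obstacle: white magnifier lamp with a round lens head on a bent neck, to the right of the work; origin under its foot. It and the brush carousel behind it reach about 0.31 m above the desk: pass over or in front of them
Not all that is in view belongs to the job. What is shaped like the lid but black or pink is not meant.

How it is judged (in metres and radians):
On the way, in this order (a step that is already met when the one before it is completed fails the run):
1. the ring is shut round both flanges and the lid is centred, the hook not yet pulling (value of joint clamp below 0.04 rad and horizontal distance between lid and rim_centre below 0.0035 m and contact force between latch_hook and anything else below 5 N), for 0.2 s.
2. the latch hook pulls firmly on the post (value of joint latch above 1 rad and contact force between latch_hook and anything else above 6 N), for 0.2 s.
At the end, for the whole second after the job is handed in: the ring is shut (clamp under 0.04 rad), the latch is turned on (over 1.0 rad) with its hook pulling on the post with more than 6 N (and at no time more than 40 N), the lid lies flat on the rim within 3.5 mm of its centre, at rest (all of step 2 and value of joint clamp below 0.04 rad and horizontal distance between lid and rim_centre below 0.0035 m and angle between lid's own z axis and vertical below 0.05 rad and z of lid in the frame of rim_centre below 0.002 m and linear speed of lid below 0.02 m/s); the robot touches nothing.
It fails at once if the latch was forced: the hook pulled with more than 40 N (contact force between latch_hook and anything else above 40 N).
It fails at once if the lid was lifted or tipped (angle between lid's own z axis and vertical above 0.15 rad or z of lid in the frame of rim_centre above 0.008 m).
It fails at once if a bystander was moved (distance of any of toothpick_tin, brown_bottle, parts_case, white_glue, paint_jar_red, paint_jar_blue from where it was at the start of the episode above 0.03 m).
It also fails if it takes over 56 s, if anything falls off the work surface, if the arm or the gripper's body presses on something with over 40 N, if the wrist force passes 120 N, or if a joint passes its speed limit or range.

ROBOT

A 6-joint arm with a two-finger parallel gripper is mounted at the origin on a cart in front of the work surface, level with it; the furniture and walls round the work are solid. World frame = base frame: x ahead of the robot, y to its left, z up, the work surface at z = 0. Lengths are in mm, angles in rad, forces in N, time in s.
With the tool pointing down it reaches from about 275 to 1000 mm from the base axis. Payload 8.4 kg.
Tool frame: the origin (TCP) lies on the centre line of the jaws, within the pads' length; the fingertips stand r.tip_reach ahead of it and the grasp point (between the pads) lies 11 mm behind it (r.tip_reach is the distance from the TCP to the fingertips, in mm); z points along the fingers, y is the line along which they close (so a half turn about z gives the same grasp; the last joint's range is limited). The gripper opens to 85 mm and grips with 20 to 120 N. Pads are 22 mm wide; open, the fingers measure 114 mm over their backs; the gripper's body (76 mm by 85 mm) begins 54 mm behind the grasp point. The pads swing forward as they close: fully open they stand 13 mm farther back than shut.
Start: joints at [-1.171, 0.353, 1.633, -0, 1.155, -0.002], TCP at [244.421, -575.227, 201.281] pointing down, gripper open.
Joint ranges: [-2.63, 2.63], [-0.92, 2.1], [0.06, 2.66], [-1.3, 4.44], [0, 2.69], [-3.02, 3.02]. Speed limits (rad/s): [2.22, 2.22, 2.79, 3.14, 3.14, 3.14].

INTERFACE

Orientations are given as [roll, pitch, yaw] about the fixed x, y, z axes, in that order (R = Rz(yaw) Ry(pitch) Rx(roll)).
In Python, from rig import r gives the robot as it stands.
- The arm moves only by the tool carry_out, never from a script. Its argument "targets" is a list of rows, each an object with "dp": the shift along the tool's x, y, z in mm, a list of three; "yaw": the turn about the tool's z in degrees. A call has 1 to 12 rows; each row is the pose to reach, as a shift and turn from the pose commanded when the call began, along the tool's axes at that moment; what a row does not reach only later rows make up. A row lasts 1/8 s, in which the tool goes at most 62.5 mm and 10.7 degrees, less where a joint would pass 70% of its speed; a pose out of reach is approached as far as the arm can. A call with a gripper value outside its range is refused whole. "fingers" is the opening, from -1 (shut) to 1 (fully open), so that 0 is half open, set as the call begins (left out, the last holds). The fingers move at their own pace and stop on an object; "grip_force" is the grip in N (left out, the last holds). Time passes only in rows, so rows that repeat a pose let the fingers close. It gives the time, the measured TCP pose, the force, the opening and the grip force at its end, in the units of the state.
- r.sense(): the state, without advancing time (a new reading comes with each control period).
- r.grab_frame(name): name is "scene" or "top"; returns the picture (400x640x3 uint8, red, green, blue); there is no depth.
- r.get_calibration(name): a dict with "fx", "fy", "cx", "cy" (pixels), "rvec" (rotation vector, rad) and "tvec" (3), from world to camera coordinates, as OpenCV has them. Camera axes: x right, y down, z forward; pixel columns grow to the right and rows downward; lengths in mm; the calibration is good to about 2 mm. A picture is of the moment at which its call begins. get_calibration takes no time and is no camera call.
- r.sign_off(): hands the job in; it is judged then, once.
The state is a dict: "clock": time; "qpos": joint angles; "qvel": joint speeds; "joint_efforts": joint torques, N m; "eef_pos": TCP position; "tcp_rot": TCP orientation; "contact_force": force on the tool from outside, world axes, zero at the start; "wrist_torque": the same for the moment, N m; "opening": opening from 0.0 (shut) to 1.0 (fully open); "grasp_force": force on a finger pad.
Only numpy, scipy, OpenCV 4.12 (cv2) and the standard library are available. Lean on these libraries where they do the work, as an engineer would, in place of code of your own. Each camera call takes 0.05 s, during which the arm holds its last target. There are 200 camera calls.

## Working session

There is one attempt and no reset: what is moved stays moved. The work goes in short steps, Python scripts to look and compute and a tool call to move; the robot and the scene stay as the last step left them, time stands still between calls to the robot, and variables do not carry over. Pictures are saved under pics/ and viewed, at most 10 in all, crops included, and the job is handed in when it is done.

Besides the shell and the picture viewer there is one more tool, called after "Call:" as a command line: name --argument value ..., lists and objects as JSON in quotes. carry_out: Moves the arm, as the interface text tells. Its arguments: {"type":"object","properties":{"targets":{"type":"array","items":{"type":"object","properties":{"dp":{"type":"array","items":{"type":"number"}},"yaw":{"type":"number"}}}},"fingers":{"type":"number"},"grip_force":{"type":"number"}},"required":["targets"]}

```bash
mkdir -p pics; ls; python3 - <<'E'
from rig import r
import cv2
for n in("scene","top"):
    cv2.imwrite(f"pics/{n}0.png",r.grab_frame(n)[:,:,::-1]); print(r.get_calibration(n))
print(r.sense(), r.tip_reach)
E
```

```text
pics
{'fx': 454.4896198097344, 'fy': 454.4896198097344, 'cx': 320.2578988486917, 'cy': 194.5109355095036, 'rvec': array([ 1.88091183, -0.74790263,  0.48383887]), 'tvec': array([-417.76817259,  206.00044624,  717.42426765])}
{'fx': 392.83445532306104, 'fy': 392.83445532306104, 'cx': 312.1935680318758, 'cy': 203.88238925721737, 'rvec': array([ 2.14232264, -2.13936032,  0.11890476]), 'tvec': array([ -32.47442813,  546.01870924, 1068.03760904])}
{'clock': 0.1, 'qpos': array([-1.17141878e+00,  3.53608396e-01,  1.63405520e+00, -2.74125412e-05,
        1.15519848e+00, -2.38002360e-03]), 'qvel': array([ 0.00044231, -0.00227039, -0.00186996, -0.00038973,  0.00012118,
       -0.00159545]), 'joint_efforts': array([-3.70793323e-04, -6.06356192e+01, -3.42820716e+01, -7.10353470e-05,
        3.99601602e-03, -1.11848135e-05]), 'eef_pos': array([ 244.22025433, -574.80558393,  200.62030203]), 'tcp_rot': array([-3.14032318e+00,  2.20436609e-05,  4.01768673e-01]), 'contact_force': array([-0.85252859, -0.02186952, -0.56880661]), 'wrist_torque': array([0.0372218 , 0.04925538, 0.00305445]), 'grasp_force': 0.0, 'opening': 0.9966600086978585} 8.0
```

View pics/top0.png

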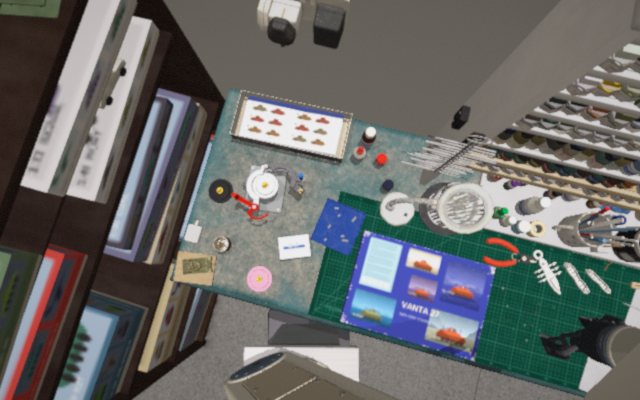

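View pics/scene0.png

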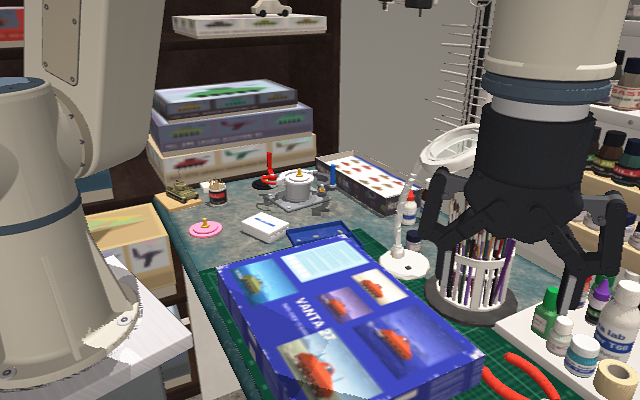

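The top view shows the pot and silver lid near (263,184), with the red latch at its left (245,205) and the blue knob near (298,180). The black lid (220,190) and the pink one (260,278) are decoys. In the scene view the red knob is at (269,163) and the blue one at (333,176). I'll confirm with an enlarged crop of both views.

```bash
cat > h.py <<'E'
import numpy as np, cv2
from rig import r
def cal(n):
    c=r.get_calibration(n); R=cv2.Rodrigues(c["rvec"])[0]; K=np.array([[c["fx"],0,c["cx"]],[0,c["fy"],c["cy"]],[0,0,1]])
    return K,R,np.array(c["tvec"])
def ray(n,uv):
    K,R,t=cal(n); return -R.T@t, R.T@np.linalg.inv(K)@np.array([uv[0],uv[1],1.])
def onz(n,uv,z):
    o,d=ray(n,uv); return o+d*(z-o[2])/d[2]
def proj(n,p):
    K,R,t=cal(n); q=K@(R@np.asarray(p,float)+t); return q[:2]/q[2]
E
python3 - <<'E'
from h import *
a=cv2.imread("pics/top0.png")[145:235,195:325]; b=cv2.imread("pics/scene0.png")[140:220,240:350]
a=cv2.resize(a,None,fx=6,fy=6,interpolation=2)[:, :780]; b=cv2.resize(b,None,fx=7,fy=7,interpolation=2)
cv2.imwrite("pics/ctop.png",a); cv2.imwrite("pics/cscene.png",b)
for z in (0,60,100): print(z,onz("top",(263,184),z).round())
E
```

```text
0 [610. 114.   0.]
60 [599. 105.  60.]
100 [591.  99. 100.]
```

View pics/ctop.png

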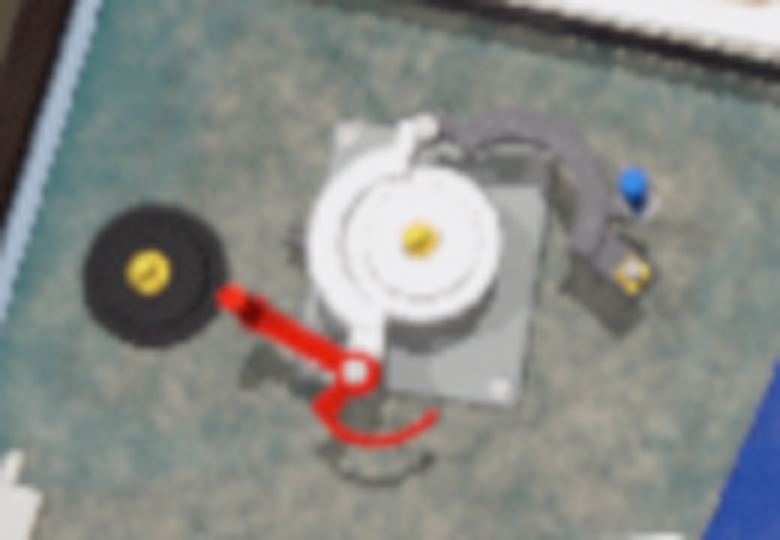

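View pics/cscene.png

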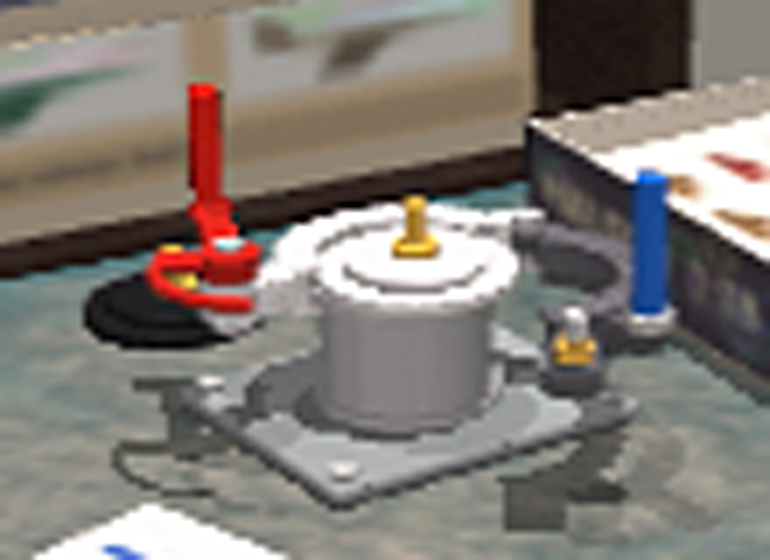

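The crops confirm the silver lid on the pot at top pixel (264,185), with:
- the hinge screw at about (266,166)
- the latch pivot at about (254,207)
- the blue knob top at about (300.5,175)
- the red knob top at about (233,194)

Next I'll measure the knobs in both views.

```bash
python3 - <<'E'
from h import *
def mask(n,kind):
    im=cv2.imread(f"pics/{n}0.png").astype(int); b,g,rr=im[...,0],im[...,1],im[...,2]
    return (b>rr+70)&(b>g+35) if kind=="b" else (rr>g+80)&(rr>b+80)
def box(m,x0,x1,y0,y1):
    ys,xs=np.nonzero(m[y0:y1,x0:x1]); return xs+x0,ys+y0
# top-of-knob pixels
tb=box(mask("top","b"),294,308,168,184); tr=box(mask("top","r"),228,242,188,200)
sb=box(mask("scene","b"),328,340,160,188); sr=box(mask("scene","r"),264,274,150,170)
for nm,(x,y) in dict(tb=tb,tr=tr,sb=sb,sr=sr).items(): print(nm,len(x),x.min(),x.max(),y.min(),y.max(),x.mean().round(2),y.mean().round(2))
def axis(n,x,y,zc,it=20):
    pass
# scene: knob axis as vertical plane; top: ray.  For each z guess, compare
for nm,(xs,ys) in (("blue",sb),("red",sr)):
    for z in (116,100,80):
        # scene: find row whose point ... print xy at mid-column top
        pass
print("blue top",onz("top",(300.6,174.7),116).round(1),"red top",onz("top",(233.3,194.1),116).round(1))
print("hinge",[onz("top",(265.8,165.8),z).round(1) for z in(64,70)],"pivot",[onz("top",(254.2,207),z).round(1) for z in(70,80)])
for p in (onz("top",(300.6,174.7),116),onz("top",(233.3,194.1),116)): print(proj("scene",p), proj("scene",p-[0,0,45]))
print("lid step top",onz("top",(195+420/6,145+240/6),84).round(1))
print("ring left edge/lid centre", onz("top",(195+415/6,145+243/6),60).round(1))
E
```

```text
tb 23 298 302 173 178 300.04 175.26
tr 49 231 241 192 199 236.1 195.98
sb 82 330 334 165 184 332.44 174.7
sr 83 267 272 152 169 268.95 160.99
blue top [612.9  -2.8 116. ] red top [561.3 173.9 116. ]
hinge [array([649.4,  97.2,  64. ]), array([648. ,  96.3,  70. ])] pivot [array([533. , 125.9,  70. ]), array([531.7, 124.2,  80. ])]
[333.15141619 163.82249341] [332.94578954 181.79186626]
[268.71524305 150.98364436] [269.54874439 167.83469509]
lid step top [591.4  95.4  84. ]
ring left edge/lid centre [594.4 101.2  60. ]
```

Both views agree to about a pixel. The measured blue knob to hinge distance is 105.5 mm (106 given), and the red knob to pivot is about 57 mm (55 given). Plan: hold each knob loosely between part-open fingers and follow its arc, approaching in front of the lamp.

```bash
cat >> h.py <<'E'
import json
def rows(start,yaw0,path):
    """start world xyz, yaw0 deg; path rows (x,y,z,yaw deg) -> tool rows"""
    c,s=np.cos(np.radians(yaw0)),np.sin(np.radians(yaw0)); out=[]
    for x,y,z,w in path:
        d=np.array([x,y,z])-start
        out.append(dict(dp=[round(float(v),1) for v in (c*d[0]+s*d[1],s*d[0]-c*d[1],-d[2])],yaw=round(yaw0-w,1)))
    print(json.dumps(out))
def lin(a,b,n): return [tuple(np.array(a)+(np.array(b)-np.array(a))*k/n) for k in range(1,n+1)]
E
python3 - <<'E'
from h import *
A=(244.4,-575.2,201.3,23);B=(330,-300,230,45);C=(430,-5,230,70);D=(613,-3,170,70)
rows(A[:3],23.0,lin(A,B,5)+lin(B,C,6))
rows(C[:3],70,lin(C,D,6))
E
```

```text
[{"dp": [37.3, -44.0, -5.7], "yaw": -4.4}, {"dp": [74.5, -88.0, -11.5], "yaw": -8.8}, {"dp": [111.8, -131.9, -17.2], "yaw": -13.2}, {"dp": [149.1, -175.9, -23.0], "yaw": -17.6}, {"dp": [186.3, -219.9, -28.7], "yaw": -22.0}, {"dp": [220.9, -258.6, -28.7], "yaw": -26.2}, {"dp": [255.4, -297.4, -28.7], "yaw": -30.3}, {"dp": [290.0, -336.1, -28.7], "yaw": -34.5}, {"dp": [324.5, -374.9, -28.7], "yaw": -38.7}, {"dp": [359.1, -413.6, -28.7], "yaw": -42.8}, {"dp": [393.6, -452.4, -28.7], "yaw": -47.0}]
[{"dp": [10.7, 28.5, 10.0], "yaw": 0.0}, {"dp": [21.5, 57.1, 20.0], "yaw": 0.0}, {"dp": [32.2, 85.6, 30.0], "yaw": 0.0}, {"dp": [43.0, 114.2, 40.0], "yaw": 0.0}, {"dp": [53.7, 142.7, 50.0], "yaw": 0.0}, {"dp": [64.5, 171.3, 60.0], "yaw": 0.0}]
```

Call:
carry_out --targets '[{"dp": [37, -44, -6], "yaw": -4}, {"dp": [75, -88, -12], "yaw": -9}, {"dp": [112, -132, -17], "yaw": -13}, {"dp": [149, -176, -23], "yaw": -18}, {"dp": [186, -220, -29], "yaw": -22}, {"dp": [221, -259, -29], "yaw": -26}, {"dp": [255, -297, -29], "yaw": -30}, {"dp": [290, -336, -29], "yaw": -35}, {"dp": [325, -375, -29], "yaw": -39}, {"dp": [359, -414, -29], "yaw": -43}, {"dp": [394, -452, -29], "yaw": -47}, {"dp": [394, -452, -29], "yaw": -47}]' --fingers -0.4

```text
clock: 1.6
eef_pos: [430.9, -2.3, 230.1]
tcp_rot: [-3.141, -0.001, 1.227]
contact_force: [0.3, -0.7, -0.3]
opening: 0.298
grasp_force: 0.0
```

Call:
carry_out --targets '[{"dp": [11, 28, 10], "yaw": 0}, {"dp": [21, 57, 20], "yaw": 0}, {"dp": [32, 86, 30], "yaw": 0}, {"dp": [43, 114, 40], "yaw": 0}, {"dp": [54, 143, 50], "yaw": 0}, {"dp": [64, 171, 60], "yaw": 0}, {"dp": [64, 171, 60], "yaw": 0}, {"dp": [64, 171, 60], "yaw": 0}]'

```text
clock: 2.6
eef_pos: [611.8, -4.3, 169.9]
tcp_rot: [-3.14, 0.001, 1.221]
contact_force: [-0.3, -0.1, 0.5]
opening: 0.3
grasp_force: 0.0
```

```bash
python3 - <<'E'
from h import *
s=r.sense(); print(s["eef_pos"].round(1),s["tcp_rot"].round(3),s["opening"])
out=[]
for n,(x,y) in dict(scene=(333,165),top=(300,175)).items():
    im=r.grab_frame(n)[:,:,::-1]; cv2.imwrite(f"pics/{n}1.png",im)
    out.append(cv2.resize(im[y-50:y+50,x-50:x+50],(400,400),interpolation=2))
cv2.imwrite("pics/c1.png",np.hstack(out))
E
```

```text
[611.8  -4.3 169.9] [-3.140e+00  1.000e-03  1.221e+00] 0.29988215991653777
```

View pics/c1.png

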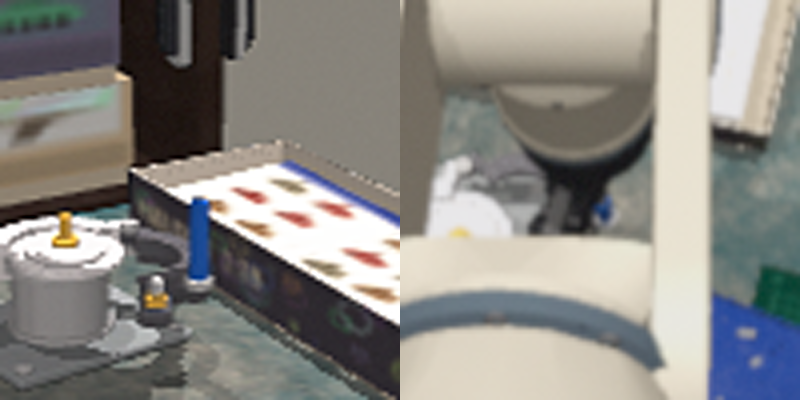

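Scene crop: the knob's top (column 333) sits midway between the two fingertips. In the top view it appears lower right of the fingers, as the parallax predicts. Descending.

Call:
carry_out --targets '[{"dp": [0, 0, 20], "yaw": 0}, {"dp": [0, 0, 40], "yaw": 0}, {"dp": [0, 0, 50], "yaw": 0}, {"dp": [0, 0, 60], "yaw": 0}, {"dp": [0, 0, 74], "yaw": 0}, {"dp": [0, 0, 74], "yaw": 0}]'

```text
clock: 3.45
eef_pos: [612.0, -3.4, 95.2]
tcp_rot: [-3.14, 0.001, 1.222]
contact_force: [0.2, 0.4, 0.3]
opening: 0.303
grasp_force: 0.0
```

```bash
cat >> h.py <<'E'
def arc(c,rad,a0,a1,n,z,yoff,start,yaw0):
    rows(start,yaw0,[(c[0]+rad*np.cos(np.radians(a)),c[1]+rad*np.sin(np.radians(a)),z,a+yoff) for a in np.linspace(a0,a1,n+1)[1:]])
E
python3 - <<'E'
from h import *
s=r.sense(); print(s["eef_pos"].round(1),s["tcp_rot"].round(3),s["contact_force"])
H=(648.5,96.5)
arc(H,106,-109.7,-148,12,96,180,(613,-3,96),70)
E
```

```text
[612.   -3.4  95.2] [-3.140e+00  1.000e-03  1.222e+00] [0.15680335 0.42895535 0.33254793]
[{"dp": [-0.2, -6.0, -0.0], "yaw": 2.9}, {"dp": [0.2, -11.9, -0.0], "yaw": 6.1}, {"dp": [1.0, -17.8, -0.0], "yaw": 9.3}, {"dp": [2.1, -23.6, -0.0], "yaw": 12.5}, {"dp": [3.6, -29.3, -0.0], "yaw": 15.7}, {"dp": [5.3, -34.9, -0.0], "yaw": 18.8}, {"dp": [7.4, -40.5, -0.0], "yaw": 22.0}, {"dp": [9.8, -45.9, -0.0], "yaw": 25.2}, {"dp": [12.4, -51.1, -0.0], "yaw": 28.4}, {"dp": [15.4, -56.2, -0.0], "yaw": 31.6}, {"dp": [18.6, -61.2, -0.0], "yaw": 34.8}, {"dp": [22.1, -65.9, -0.0], "yaw": 38.0}]
```

Call:
carry_out --targets '[{"dp": [0, -6, 0], "yaw": 3}, {"dp": [0, -12, 0], "yaw": 6}, {"dp": [1, -18, 0], "yaw": 9}, {"dp": [2, -24, 0], "yaw": 12}, {"dp": [3.5, -29, 0], "yaw": 16}, {"dp": [5, -35, 0], "yaw": 19}, {"dp": [7.5, -40.5, 0], "yaw": 22}, {"dp": [10, -46, 0], "yaw": 25}, {"dp": [12.5, -51, 0], "yaw": 28}, {"dp": [15.5, -56, 0], "yaw": 32}, {"dp": [18.5, -61, 0], "yaw": 35}, {"dp": [22, -66, 0], "yaw": 38}]'

```text
clock: 4.95
eef_pos: [558.6, 40.0, 96.7]
tcp_rot: [3.141, -0.001, 0.557]
contact_force: [0.7, 0.7, 0.0]
opening: 0.294
grasp_force: 0.0
```

```bash
python3 - <<'E'
from h import *
s=r.sense(); p=s["eef_pos"]; H=np.array((648.5,96.5)); d=p[:2]-H
print(p.round(1),s["tcp_rot"].round(3),s["contact_force"],np.hypot(*d),np.degrees(np.arctan2(d[1],d[0])))
im=r.grab_frame("scene")[:,:,::-1]; cv2.imwrite("pics/s2.png",cv2.resize(im[110:230,230:370],(700,600),interpolation=2))
E
```

```text
[558.6  40.   96.7] [ 3.141e+00 -1.000e-03  5.570e-01] [0.74941919 0.7463554  0.00318425] 106.20236144822951 -147.83872651292302
```

View pics/s2.png

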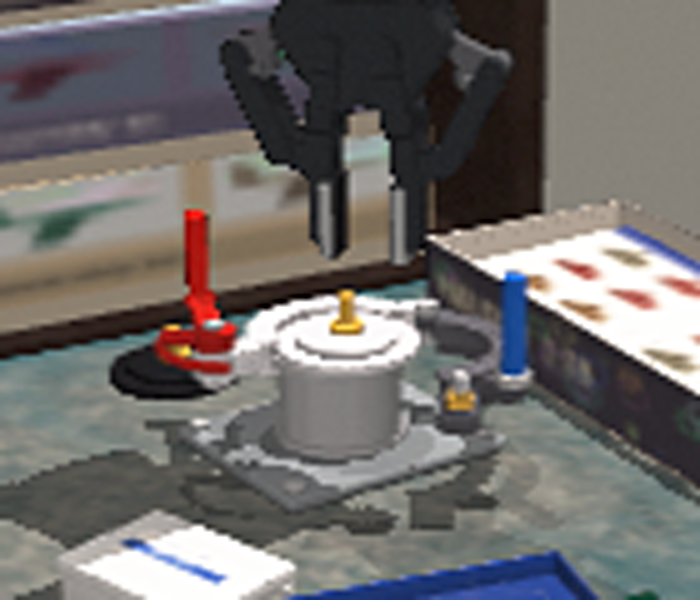

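```bash
python3 - <<'E'
from h import *
print("exp now",[proj("scene",(558.6,40,z)).round(1) for z in(89,97,140,165)])
print("exp before",[proj("scene",(611.8,-4.3,z)).round(1) for z in(162,170,230)])
s=r.sense();print(s["qpos"].round(3),s["eef_pos"])
for p in((598,98,84),(613,-3,100),(532,124.5,75)): print(p,proj("scene",p).round(1),proj("top",p).round(1))
E
```

```text
exp now [array([303.5, 175.7]), array([303.4, 172.5]), array([303.1, 154.9]), array([303. , 144.4])]
exp before [array([333.5, 145. ]), array([333.5, 141.7]), array([333.8, 115.6])]
[0.07  0.376 1.866 0.    0.9   1.085] [558.06597009  40.44144032  96.65204353]
(598, 98, 84) [300.  167.2] [264.1 182.6]
(613, -3, 100) [333.2 170.3] [301.  175.9]
(532, 124.5, 75) [272.3 174.5] [254.4 207.1]
```

```bash
python3 - <<'E'
from h import *
print("top exp",[proj("top",(611.8,-4.3,z)).round(1) for z in(162,200)])
# scene pose1 tips: find darkest-finger bottoms per column
im=cv2.imread("pics/scene1.png").max(axis=2)
for c in range(320,352): 
    ys=np.nonzero(im[100:150,c]<60)[0]; print(c,(ys.max()+100 if len(ys) else None),end="; ")
top=cv2.imread("pics/top1.png"); cv2.imwrite("pics/t1c.png",cv2.resize(top[140:220,255:355],(800,640),interpolation=2)[:600])
E
```

```text
top exp [array([300.2, 171.3]), array([299.4, 167.9])]
320 149; 321 149; 322 149; 323 149; 324 149; 325 149; 326 149; 327 149; 328 149; 329 149; 330 149; 331 149; 332 149; 333 149; 334 149; 335 149; 336 149; 337 149; 338 145; 339 128; 340 129; 341 129; 342 112; 343 112; 344 113; 345 124; 346 111; 347 110; 348 110; 349 109; 350 109; 351 109;
```

View pics/t1c.png

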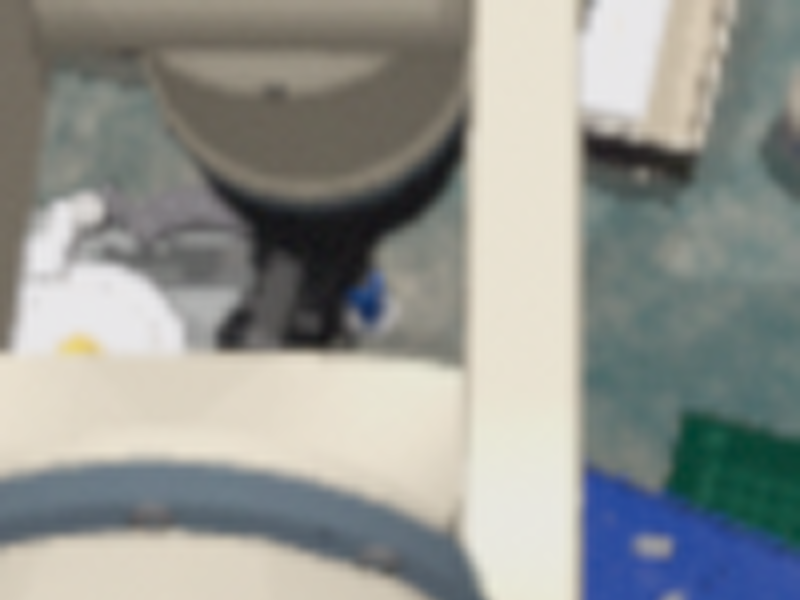

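```bash
python3 - <<'E'
from h import *
print("cams",ray("scene",(0,0))[0],ray("top",(0,0))[0])
for z in(162,175,190,200):
    p=onz("scene",(334.5,131),z); print(z,p.round(1),proj("top",p).round(1))
for z in(89,124): print(z,onz("scene",(303.5,161.5),z).round(1))
q=r.sense()["qpos"]
im=r.grab_frame("top")[:,:,::-1]; cv2.imwrite("pics/t2.png",cv2.resize(im[150:225,215:315],(800,600),interpolation=2))
E
```

```text
cams [ -87.68727592 -702.22173403  480.47849857] [ 398.08097227  -57.71048557 1130.5292535 ]
162 [693.8  74.5 162. ] [269.6 139.9]
175 [661.9  42.8 175. ] [281.3 150.7]
190 [625.1   6.2 190. ] [295.4 163.6]
200 [600.6 -18.1 200. ] [305.1 172.5]
89 [622.5 112.4  89. ]
124 [559.   39.6 124. ]
```

View pics/t2.png

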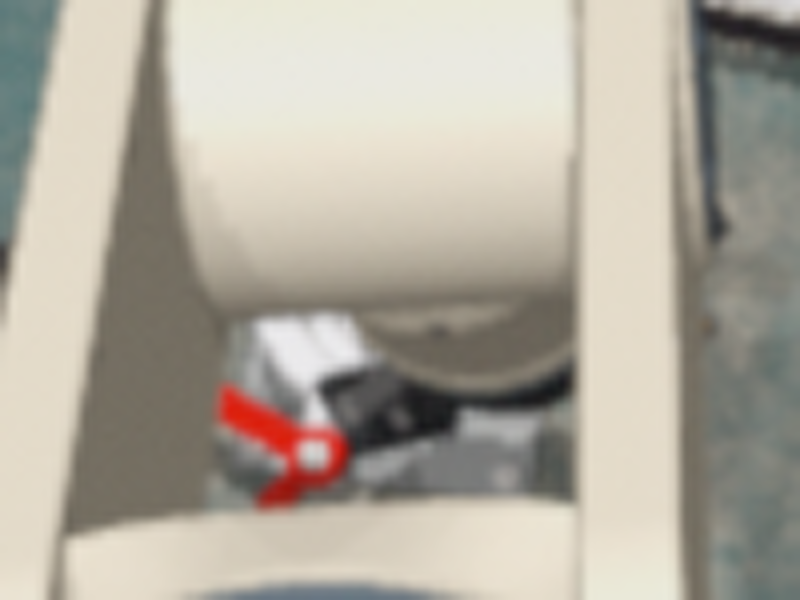

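```bash
python3 - <<'E'
from h import *
for p in((611.8,-4.3),(558.6,40.2)): print([(z,proj("top",(*p,z)).round(1)) for z in(150,200,250,300,350)])
# pad midpoints via horizontal closing direction: tips separation in pixels now
im=cv2.imread("pics/s2.png"); 
o=np.array([558.6,40.2,0]);w=np.radians(31.9);d=np.array([np.sin(w),-np.cos(w),0])
for z in (89,124):
  for k in(-20,20): print(z,k,proj("scene",o+[0,0,z]+d*k).round(1))
E
```

```text
[(150, array([300.5, 172.4])), (200, array([299.4, 167.9])), (250, array([298.2, 163.1])), (300, array([296.8, 157.6])), (350, array([295.3, 151.5]))]
[(150, array([282.8, 193. ])), (200, array([280.8, 189.6])), (250, array([278.5, 185.9])), (300, array([276. , 181.7])), (350, array([273.2, 177.1]))]
89 -20 [295.2 174.8]
89 20 [311.7 176.5]
124 -20 [294.9 160.7]
124 20 [311.6 162.2]
```

The gripper's horizontal position agrees with the reported TCP. However, the fingertips at scene pixels (296..310, 161) lie at z≈124, about 35 mm higher than nominal, so they passed over the knob, which is still at (333,175). I'll go back and descend lower.

```bash
python3 - <<'E'
from h import *
A=(558.6,40.3,96,32);B=(613,-3,100,70)
rows(A[:3],32,lin(A,B,4)+[(613,-3,100,70)])
E
```

```text
[{"dp": [5.8, 16.4, -1.0], "yaw": -9.5}, {"dp": [11.6, 32.8, -2.0], "yaw": -19.0}, {"dp": [17.4, 49.2, -3.0], "yaw": -28.5}, {"dp": [23.2, 65.5, -4.0], "yaw": -38.0}, {"dp": [23.2, 65.5, -4.0], "yaw": -38}]
```

Call:
carry_out --targets '[{"dp": [6, 16, -1], "yaw": -9.5}, {"dp": [12, 33, -2], "yaw": -19}, {"dp": [17, 49, -3], "yaw": -28.5}, {"dp": [23, 65.5, -4], "yaw": -38}, {"dp": [23, 65.5, -4], "yaw": -38}, {"dp": [23, 65.5, 5], "yaw": -38}, {"dp": [23, 65.5, 14], "yaw": -38}, {"dp": [23, 65.5, 20], "yaw": -38}, {"dp": [23, 65.5, 20], "yaw": -38}]'

```text
clock: 6.18
eef_pos: [611.9, -3.3, 75.5]
tcp_rot: [-3.14, 0.0, 1.222]
contact_force: [-1.1, -0.3, -0.1]
opening: 0.302
grasp_force: 0.0
```

```bash
python3 - <<'E'
from h import *
s=r.sense(); print(s["eef_pos"].round(1),s["tcp_rot"].round(3),s["contact_force"])
im=r.grab_frame("scene")[:,:,::-1]; cv2.imwrite("pics/s3.png",cv2.resize(im[110:210,263:403],(700,500),interpolation=2))
E
```

```text
[611.9  -3.3  75.5] [-3.14   0.     1.222] [-1.07557898 -0.28202594 -0.11577685]
```

View pics/s3.png

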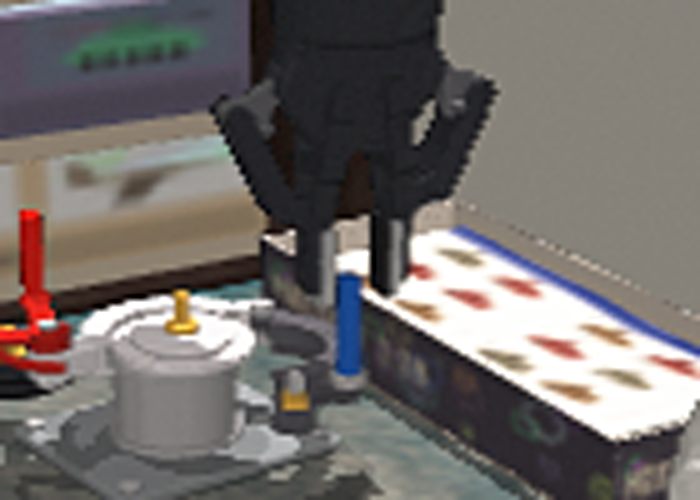

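The knob's top (crop 347,275) now stands between the two fingertips, which are at about z 102. Going down 15 mm more and starting the arc.

```bash
python3 - <<'E'
from h import *
arc((648.5,96.5),106,-109.7,-142,9,60,180,(613,-3,76),70)
E
```

```text
[{"dp": [-0.2, -6.8, 16.0], "yaw": 3.3}, {"dp": [0.4, -13.4, 16.0], "yaw": 6.9}, {"dp": [1.4, -19.9, 16.0], "yaw": 10.5}, {"dp": [2.8, -26.4, 16.0], "yaw": 14.1}, {"dp": [4.6, -32.8, 16.0], "yaw": 17.6}, {"dp": [6.8, -39.1, 16.0], "yaw": 21.2}, {"dp": [9.4, -45.2, 16.0], "yaw": 24.8}, {"dp": [12.4, -51.1, 16.0], "yaw": 28.4}, {"dp": [15.7, -56.8, 16.0], "yaw": 32.0}]
```

Call:
carry_out --targets '[{"dp": [0, 0, 8], "yaw": 0}, {"dp": [0, 0, 15], "yaw": 0}, {"dp": [0, -4, 15], "yaw": 2}, {"dp": [0, -8, 15], "yaw": 4}, {"dp": [0, -12, 15], "yaw": 6}, {"dp": [0, -12, 15], "yaw": 6}]'

```text
clock: 6.98
eef_pos: [601.1, 0.7, 61.6]
tcp_rot: [3.141, -0.0, 1.117]
contact_force: [0.6, -0.3, 0.6]
opening: 0.299
grasp_force: 0.0
```

Call:
carry_out --targets '[{"dp": [0.1, -5, 0], "yaw": 2.5}, {"dp": [0.4, -9, 0], "yaw": 5}, {"dp": [1, -14, 0], "yaw": 7.5}, {"dp": [1.6, -18.5, 0], "yaw": 10}, {"dp": [2.5, -23, 0], "yaw": 12.5}, {"dp": [3.6, -27.5, 0], "yaw": 15}, {"dp": [5, -32, 0], "yaw": 17.5}, {"dp": [6.4, -36, 0], "yaw": 20}]'

```text
clock: 7.98
eef_pos: [571.8, 21.9, 61.6]
tcp_rot: [3.141, -0.0, 0.767]
contact_force: [-0.1, -2.3, 0.4]
opening: 0.299
grasp_force: 0.7
```

```bash
cat >> h.py <<'E'
def state(H=(648.5,96.5)):
    s=r.sense(); p=s["eef_pos"]; d=p[:2]-np.array(H); u=d/np.hypot(*d); F=s["contact_force"]
    print(p.round(1),"yaw",np.degrees(s["tcp_rot"][2]).round(1),"r",np.hypot(*d).round(1),"ang",np.degrees(np.arctan2(d[1],d[0])).round(1),"F rad/ccw/z",(F[:2]@u).round(2),(F[1]*u[0]-F[0]*u[1]).round(2),F[2].round(2),"t",s["clock"])
def blob(n,kind,x0,x1,y0,y1):
    im=r.grab_frame(n)[:,:,::-1].astype(int); cv2.imwrite(f"pics/{n}_last.png",im); b,g,rr=im[...,0],im[...,1],im[...,2]
    m=(b>rr+70)&(b>g+35) if kind=="b" else (rr>g+80)&(rr>b+80)
    ys,xs=np.nonzero(m[y0:y1,x0:x1]); print(kind,len(xs),"cols",xs.min()+x0,xs.max()+x0,"rows",ys.min()+y0,ys.max()+y0,"mean",xs.mean()+x0,ys.mean()+y0)
E
python3 - <<'E'
from h import *
state(); blob("scene","b",285,342,150,192)
p=r.sense()["eef_pos"]; print(proj("scene",(p[0],p[1],100)))
E
```

```text
[571.8  21.9  61.6] yaw 44.0 r 107.0 ang -135.8 F rad/ccw/z 1.65 1.61 0.4 t 7.975
b 100 cols 314 318 rows 166 186 mean 315.98 175.7
[312.66776455 171.89118698][ WARN:0@1.730] global loadsave.cpp:1063 imwrite_ Unsupported depth image for selected encoder is fallbacked to CV_8U.
```

The knob is following, now at scene column 316. Continuing.

Call:
carry_out --targets '[{"dp": [0.1, -5, 0], "yaw": 2.5}, {"dp": [0.4, -9, 0], "yaw": 5}, {"dp": [1, -14, 0], "yaw": 7.5}, {"dp": [1.6, -18.5, 0], "yaw": 10}, {"dp": [2.5, -23, 0], "yaw": 12.5}, {"dp": [3.6, -27.5, 0], "yaw": 15}, {"dp": [5, -32, 0], "yaw": 17.5}, {"dp": [6.4, -36, 0], "yaw": 20}]'

```text
clock: 9.02
eef_pos: [551.2, 52.3, 61.4]
tcp_rot: [3.141, 0.0, 0.419]
contact_force: [-1.1, -2.3, -0.3]
opening: 0.301
grasp_force: 0.7
```

```bash
python3 - 2>/dev/null <<'E'
from h import *
state(); blob("scene","b",270,342,150,192)
E
```

```text
[551.2  52.3  61.4] yaw 24.0 r 106.9 ang -155.6 F rad/ccw/z 1.96 1.6 -0.33 t 9.025
b 58 cols 299 303 rows 166 185 mean 300.1896551724138 177.18965517241378
```

Call:
carry_out --targets '[{"dp": [0.1, -4, 0], "yaw": 2}, {"dp": [0.3, -7.5, 0], "yaw": 4}, {"dp": [0.6, -11, 0], "yaw": 6}, {"dp": [1, -15, 0], "yaw": 8}, {"dp": [1.6, -18.5, 0], "yaw": 10}]'

```text
clock: 9.7
eef_pos: [545.1, 69.7, 61.3]
tcp_rot: [3.141, 0.001, 0.245]
contact_force: [-0.9, -2.6, 0.2]
opening: 0.298
grasp_force: 1.2
```

```bash
python3 - 2>/dev/null <<'E'
from h import *
state()
E
```

```text
[545.1  69.7  61.3] yaw 14.0 r 106.8 ang -165.5 F rad/ccw/z 1.53 2.3 0.23 t 9.7
```

Call:
carry_out --targets '[{"dp": [0, -2, 0], "yaw": 1}, {"dp": [0.1, -4, 0], "yaw": 2}, {"dp": [0.2, -5.5, 0], "yaw": 3}, {"dp": [0.3, -7.5, 0], "yaw": 4}]'

```text
clock: 10.2
eef_pos: [543.6, 77.3, 61.2]
tcp_rot: [3.142, 0.0, 0.174]
contact_force: [-0.7, -2.5, 1.9]
opening: 0.3
grasp_force: 1.2
```

Call:
carry_out --targets '[{"dp": [0, -2, 0], "yaw": 1}, {"dp": [0.1, -4, 0], "yaw": 2}, {"dp": [0.2, -5.5, 0], "yaw": 3}, {"dp": [0.3, -7.5, 0], "yaw": 4}]'

```text
clock: 10.7
eef_pos: [543.9, 79.6, 61.3]
tcp_rot: [3.134, -0.001, 0.107]
contact_force: [6.9, -42.3, -1.7]
opening: 0.298
grasp_force: 21.4
```

That is the hard stop. Backing off now, then checking the result.

Call:
carry_out --targets '[{"dp": [0, 5, 0], "yaw": 0}, {"dp": [0, 8, 0], "yaw": 0}, {"dp": [0, 11, 0], "yaw": 0}, {"dp": [0, 11, 0], "yaw": 0}]'

```text
clock: 11.2
eef_pos: [543.9, 74.1, 61.3]
tcp_rot: [-3.141, -0.0, 0.105]
contact_force: [0.3, 0.6, -0.6]
opening: 0.296
grasp_force: 0.0
```

```bash
python3 - 2>/dev/null <<'E'
from h import *
state(); blob("scene","b",270,342,150,192); im=cv2.imread("pics/scene_last.png"); cv2.imwrite("pics/s4.png",cv2.resize(im[130:220,235:355],(800,600),interpolation=2))
E
```

```text
[543.9  74.1  61.3] yaw 6.0 r 106.9 ang -167.9 F rad/ccw/z -0.46 -0.55 -0.62 t 11.2
b 44 cols 289 292 rows 164 183 mean 290.04545454545456 176.75
```

View pics/s4.png

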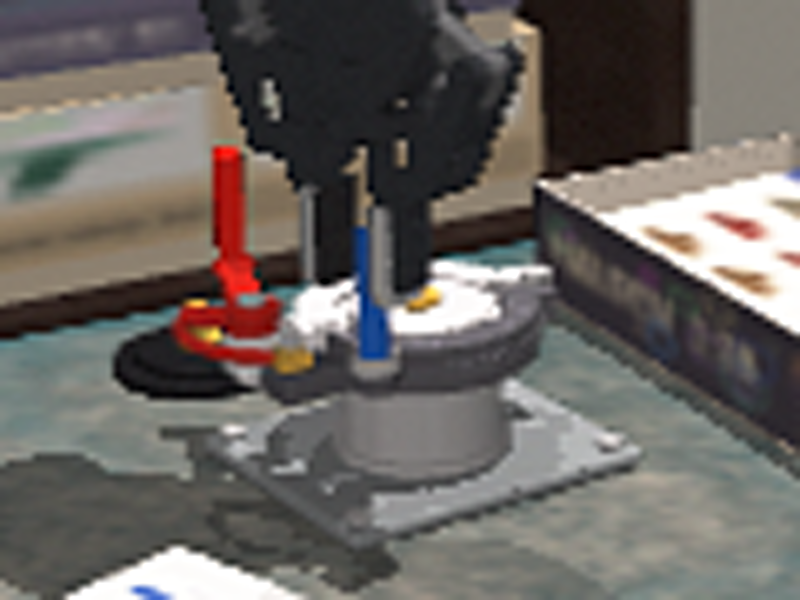

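The ring is shut: the dark half wraps the pot, and the blue knob at crop (372,290) is against the hard stop. Next is the red knob.

```bash
python3 - 2>/dev/null <<'E'
from h import *
A=(544,74,61,6);B=(544,74,130,6);C=(560.5,173,130,59);D=(560.5,173,100,59)
rows(A[:3],6,lin(A,B,3)+lin(B,C,6)+[C]+lin(C,D,1)+[D])
E
```

```text
[{"dp": [0.0, 0.0, -23.0], "yaw": 0.0}, {"dp": [0.0, 0.0, -46.0], "yaw": 0.0}, {"dp": [0.0, 0.0, -69.0], "yaw": 0.0}, {"dp": [4.5, -16.1, -69.0], "yaw": -8.8}, {"dp": [8.9, -32.2, -69.0], "yaw": -17.7}, {"dp": [13.4, -48.4, -69.0], "yaw": -26.5}, {"dp": [17.8, -64.5, -69.0], "yaw": -35.3}, {"dp": [22.3, -80.6, -69.0], "yaw": -44.2}, {"dp": [26.8, -96.7, -69.0], "yaw": -53.0}, {"dp": [26.8, -96.7, -69.0], "yaw": -53}, {"dp": [26.8, -96.7, -39.0], "yaw": -53.0}, {"dp": [26.8, -96.7, -39.0], "yaw": -53}]
```

Call:
carry_out --targets '[{"dp": [0, 0, -23], "yaw": 0}, {"dp": [0, 0, -46], "yaw": 0}, {"dp": [0, 0, -69], "yaw": 0}, {"dp": [4.5, -16, -69], "yaw": -9}, {"dp": [9, -32, -69], "yaw": -18}, {"dp": [13.5, -48, -69], "yaw": -26.5}, {"dp": [18, -64.5, -69], "yaw": -35}, {"dp": [22.5, -80.5, -69], "yaw": -44}, {"dp": [27, -96.5, -69], "yaw": -53}, {"dp": [27, -96.5, -69], "yaw": -53}, {"dp": [27, -96.5, -40], "yaw": -53}, {"dp": [27, -96.5, -40], "yaw": -53}]'

```text
clock: 12.75
eef_pos: [558.8, 171.7, 99.6]
tcp_rot: [-3.139, 0.003, 1.027]
contact_force: [0.1, -0.5, -0.5]
opening: 0.303
grasp_force: 0.0
```

```bash
python3 - 2>/dev/null <<'E'
from h import *
state((532.5,125)); blob("scene","r",258,282,140,172); blob("scene","b",270,342,150,192)
p=r.sense()["eef_pos"]; w=r.sense()["tcp_rot"][2]; d=np.array([np.sin(w),-np.cos(w),0])
for k in(-20,0,20): print(proj("scene",p+[0,0,27]+d*k).round(1))
im=cv2.imread("pics/scene_last.png").max(axis=2)
print(im[135:166:2,255:290:2])
E
```

```text
[558.8 171.7  99.6] yaw 58.8 r 53.6 ang 60.6 F rad/ccw/z -0.42 -0.35 -0.53 t 12.75
r 82 cols 267 272 rows 152 171 mean 268.7439024390244 161.8780487804878
b 85 cols 288 293 rows 163 183 mean 290.43529411764706 173.16470588235293
[260.6 146.9]
[268.6 146.4]
[276.6 145.8]
[[ 92  94  32 149  54  79  80  81  84   7 149  32  53 111 128 146 143 143]
 [ 85  81  34 140  59  92 109 132 146   5 149  55  75 143 141 140 140 139]
 [132 134  33 126  99 141 141 141 141 129 126  48  77 141 137 134 141 147]
 [141 130  36 119  99 140 139 137 129 135 127  55  87 164 164 163 162 160]
 [138 117  37 106 105 159 151 149 151 146 128  81  66 144 158 159 154 152]
 [166 166  10 116 125 157 151 149 152 145 106 108 106 118 132 135 131 105]
 [170 167 171  69 113 159 151 149 150 162 161 134 132 143 150 149 115  82]
 [148 145 150 153 161 156 150 150 149 158 160 161 161 160 161 146 105 103]
 [141 150 157 160 159 157 152 149 151 158 161 161 160 161 160 141 135 144]
 [158 159 161 160 160 158 154 170  83 157 158 156 155 154 152 152 151 150]
 [162 159 161 159 159 156 153 167 104 151 150 150 150 147 142 139 135 131]
 [156 153 154 152 150 151 149 167 105 141 135 132 128 129 128 128 128 127]
 [150 148 146 143 136 134 149 167 126 127 128 126 126 126 126 127 125 128]
 [132 127 117 117 109 111 118 165 135 126 126 125 129 133 136 140 143 142]
 [102 115 109 112 118 124 117 166 134 138 142 140 140 141 140 141 144 133]
 [121 129 133 137 141 144  90 166 136 140 140 141 141 142 144 147 125 144]]
```

The fingertip midpoint is at column 268.6 and the red knob at 268.7, so they are aligned. Going down and starting the free part of the turn.

Call:
carry_out --targets '[{"dp": [0, 0, 15], "yaw": 0}, {"dp": [0, 0, 28], "yaw": 0}, {"dp": [0, 0, 38], "yaw": 0}, {"dp": [0, 0, 38], "yaw": 0}, {"dp": [-0.1, -4, 38], "yaw": -4}, {"dp": [-0.6, -8, 38], "yaw": -8}, {"dp": [-1.2, -11.5, 38], "yaw": -12}, {"dp": [-2, -15, 38], "yaw": -16}, {"dp": [-3.3, -19, 38], "yaw": -20}]'

```text
clock: 13.98
eef_pos: [543.3, 179.5, 63.7]
tcp_rot: [3.14, -0.0, 1.382]
contact_force: [1.9, -1.6, -2.5]
opening: 0.301
grasp_force: 1.1
```

```bash
python3 - 2>/dev/null <<'E'
from h import *
state((532.5,125)); blob("scene","r",245,282,140,172)
E
```

```text
[543.3 179.5  63.7] yaw 79.2 r 55.6 ang 78.8 F rad/ccw/z -1.23 -2.21 -2.47 t 13.975
r 83 cols 262 269 rows 153 171 mean 264.69879518072287 162.6987951807229
```

The knob is turning, with about 2.2 N of free friction. Continuing 25°.

Call:
carry_out --targets '[{"dp": [-0.1, -4, 0], "yaw": -4}, {"dp": [-0.6, -8, 0], "yaw": -8}, {"dp": [-1.2, -11.5, 0], "yaw": -12}, {"dp": [-2, -15, 0], "yaw": -16}, {"dp": [-3.3, -19, 0], "yaw": -20}, {"dp": [-5.1, -23, 0], "yaw": -25}]'

```text
clock: 14.78
eef_pos: [520.0, 179.1, 63.7]
tcp_rot: [3.14, 0.0, 1.817]
contact_force: [3.6, 0.4, -1.3]
opening: 0.301
grasp_force: 1.1
```

```bash
python3 - 2>/dev/null <<'E'
from h import *
state((532.5,125)); blob("scene","r",245,282,140,172)
E
```

```text
[520.  179.1  63.7] yaw 104.1 r 55.6 ang 103.0 F rad/ccw/z -0.42 -3.57 -1.29 t 14.775
r 71 cols 255 260 rows 154 171 mean 256.5774647887324 163.09859154929578
```

Call:
carry_out --targets '[{"dp": [0, -2, 0], "yaw": -2}, {"dp": [-0.1, -4, 0], "yaw": -4}, {"dp": [-0.3, -6, 0], "yaw": -6}, {"dp": [-0.6, -8, 0], "yaw": -8}]'

```text
clock: 15.32
eef_pos: [511.7, 176.6, 63.5]
tcp_rot: [3.141, -0.0, 1.957]
contact_force: [2.2, 0.7, 1.3]
opening: 0.301
grasp_force: 1.2
```

```bash
python3 - 2>/dev/null <<'E'
from h import *
state((532.5,125))
E
```

```text
[511.7 176.6  63.5] yaw 112.1 r 55.6 ang 112.0 F rad/ccw/z -0.19 -2.31 1.26 t 15.325
```

Call:
carry_out --targets '[{"dp": [0, -2, 0], "yaw": -2}, {"dp": [-0.1, -4, 0], "yaw": -4}, {"dp": [-0.3, -6, 0], "yaw": -6}]'

```text
clock: 15.7
eef_pos: [505.9, 173.9, 63.3]
tcp_rot: [3.141, -0.0, 2.062]
contact_force: [2.1, 1.1, 2.1]
opening: 0.298
grasp_force: 1.2
```

Call:
carry_out --targets '[{"dp": [0, -2, 0], "yaw": -2}, {"dp": [-0.1, -4, 0], "yaw": -4}, {"dp": [-0.3, -6, 0], "yaw": -6}]'

```text
clock: 16.08
eef_pos: [500.7, 170.7, 63.3]
tcp_rot: [-3.142, -0.0, 2.167]
contact_force: [2.4, 1.1, 2.1]
opening: 0.296
grasp_force: 1.1
```

Call:
carry_out --targets '[{"dp": [0, -2, 0], "yaw": -2}, {"dp": [-0.1, -4, 0], "yaw": -4}, {"dp": [-0.3, -6, 0], "yaw": -6}]'

```text
clock: 16.45
eef_pos: [495.9, 167.1, 63.2]
tcp_rot: [-3.142, 0.0, 2.272]
contact_force: [2.1, 0.8, 1.2]
opening: 0.299
grasp_force: 1.1
```

Call:
carry_out --targets '[{"dp": [0, -2, 0], "yaw": -2}, {"dp": [-0.1, -4, 0], "yaw": -4}]'

```text
clock: 16.7
eef_pos: [493.3, 164.5, 63.3]
tcp_rot: [3.141, 0.0, 2.341]
contact_force: [5.2, 0.8, -2.4]
opening: 0.298
grasp_force: 1.9
```

Call:
carry_out --targets '[{"dp": [0, -1, 0], "yaw": -1}, {"dp": [0, -2, 0], "yaw": -2}]'

```text
clock: 16.95
eef_pos: [492.1, 163.3, 63.4]
tcp_rot: [3.141, 0.0, 2.375]
contact_force: [4.9, 0.7, -1.9]
opening: 0.298
grasp_force: 2.2
```

```bash
python3 - 2>/dev/null <<'E'
from h import *
state((532.5,125))
E
```

```text
[492.1 163.3  63.4] yaw 136.1 r 55.7 ang 136.5 F rad/ccw/z -3.05 -3.92 -1.86 t 16.95
```

Call:
carry_out --targets '[{"dp": [0, -1, 0], "yaw": -1}, {"dp": [0, -2, 0], "yaw": -2}, {"dp": [-0.1, -3, 0], "yaw": -3}]'

```text
clock: 17.32
eef_pos: [490.4, 161.3, 63.4]
tcp_rot: [3.14, 0.001, 2.427]
contact_force: [5.2, 2.8, -2.8]
opening: 0.299
grasp_force: 2.8
```

```bash
python3 - 2>/dev/null <<'E'
from h import *
state((532.5,125))
E
```

```text
[490.4 161.3  63.4] yaw 139.1 r 55.6 ang 139.2 F rad/ccw/z -2.08 -5.53 -2.83 t 17.325
```

Call:
carry_out --targets '[{"dp": [0, -1, 0], "yaw": -1}, {"dp": [0, -2, 0], "yaw": -2}, {"dp": [-0.1, -3, 0], "yaw": -3}, {"dp": [-0.1, -4, 0], "yaw": -4}]'

```text
clock: 17.82
eef_pos: [488.4, 158.6, 63.5]
tcp_rot: [3.139, 0.001, 2.497]
contact_force: [8.0, 4.1, -3.8]
opening: 0.3
grasp_force: 3.9
```

```bash
python3 - 2>/dev/null <<'E'
from h import *
state((532.5,125))
E
```

```text
[488.4 158.6  63.5] yaw 143.1 r 55.5 ang 142.7 F rad/ccw/z -3.88 -8.11 -3.78 t 17.825
```

Call:
carry_out --targets '[{"dp": [0, -1, 0], "yaw": -1}, {"dp": [0, -2, 0], "yaw": -2}]'

```text
clock: 18.08
eef_pos: [487.0, 156.9, 63.5]
tcp_rot: [3.139, 0.001, 2.532]
contact_force: [6.6, 3.7, -2.8]
opening: 0.3
grasp_force: 3.5
```

```bash
python3 - 2>/dev/null <<'E'
from h import *
state((532.5,125))
E
```

```text
[487.  156.9  63.5] yaw 145.1 r 55.6 ang 145.0 F rad/ccw/z -3.28 -6.86 -2.76 t 18.075
```

Call:
carry_out --targets '[{"dp": [0, -1, 0], "yaw": -1}, {"dp": [0, -2, 0], "yaw": -2}]'

```text
clock: 18.32
eef_pos: [486.4, 155.7, 63.6]
tcp_rot: [3.138, 0.002, 2.567]
contact_force: [6.9, 4.5, -3.9]
opening: 0.298
grasp_force: 3.3
```

```bash
python3 - 2>/dev/null <<'E'
from h import *
state((532.5,125))
E
```

```text
[486.4 155.7  63.6] yaw 147.1 r 55.4 ang 146.4 F rad/ccw/z -3.26 -7.57 -3.9 t 18.325
```

Call:
carry_out --targets '[{"dp": [0, -1, 0], "yaw": -1}, {"dp": [0, -2, 0], "yaw": -2}]'

```text
clock: 18.58
eef_pos: [485.2, 153.9, 63.6]
tcp_rot: [3.139, 0.002, 2.602]
contact_force: [7.7, 6.6, -4.8]
opening: 0.301
grasp_force: 4.7
```

```bash
python3 - 2>/dev/null <<'E'
from h import *
state((532.5,125)); blob("scene","r",235,282,140,178)
E
```

```text
[485.2 153.9  63.6] yaw 149.1 r 55.4 ang 148.6 F rad/ccw/z -3.12 -9.69 -4.79 t 18.575
r 75 cols 247 276 rows 173 177 mean 260.56 175.97333333333333
```

About 9.7 N is snug. Releasing by backing to the middle of the clearance, then lifting.

Call:
carry_out --targets '[{"dp": [0, 3, 0], "yaw": 0}, {"dp": [0, 7, 0], "yaw": 0}, {"dp": [0, 7, 0], "yaw": 0}]'

```text
clock: 19.0
eef_pos: [486.6, 158.9, 63.0]
tcp_rot: [-3.141, -0.001, 2.601]
contact_force: [0.7, -0.8, -0.3]
opening: 0.295
grasp_force: 0.0
```

Call:
carry_out --targets '[{"dp": [0, 7, -20], "yaw": 0}, {"dp": [0, 7, -45], "yaw": 0}, {"dp": [0, 7, -80], "yaw": 0}, {"dp": [0, 7, -130], "yaw": 0}, {"dp": [0, 7, -130], "yaw": 0}, {"dp": [0, 7, -130], "yaw": 0}, {"dp": [0, 7, -130], "yaw": 0}]'

```text
clock: 19.88
eef_pos: [489.7, 164.6, 191.9]
tcp_rot: [-3.14, -0.002, 2.601]
contact_force: [-0.4, 0.1, 1.1]
opening: 0.299
grasp_force: 0.0
```

```bash
python3 - 2>/dev/null <<'E'
from h import *
state((532.5,125)); blob("scene","b",270,342,150,192); blob("scene","r",235,270,140,172)
im=cv2.imread("pics/scene_last.png").astype(int); b,g,rr=im[...,0],im[...,1],im[...,2]
m=(rr>150)&(g>90)&(b<90); ys,xs=np.nonzero(m[155:178,285:315]); print("nipple",len(xs),xs.mean()+285,ys.mean()+155)
m0=cv2.imread("pics/scene0.png").astype(int); m0=(m0[...,2]>150)&(m0[...,1]>90)&(m0[...,0]<90); ys,xs=np.nonzero(m0[155:178,285:315]); print("before",len(xs),xs.mean()+285,ys.mean()+155)
# expected red knob from latch angle: TCP ang 148.6, lead ~7
a=np.radians(142); print(proj("scene",(532.5+55*np.cos(a),125+55*np.sin(a),116)))
h=np.array([648.5,96.5]);pv=np.array([532.5,125]);u=(h-pv)/np.hypot(*(h-pv));print(u)
E
```

```text
[489.7 164.6 191.9] yaw 149.0 r 58.3 ang 137.2 F rad/ccw/z 0.31 0.19 1.12 t 19.875
b 84 cols 288 292 rows 163 183 mean 290.4047619047619 173.07142857142858
r 57 cols 246 251 rows 160 171 mean 248.80701754385964 165.68421052631578
nipple 20 297.15 172.35
before 28 298.7857142857143 172.53571428571428
[248.38044765 159.13310241]
[ 0.97111941 -0.23859399]
```

The red knob is at (249,160) as predicted, the blue knob hasn't moved (ring still shut), the nipple has shifted inward, and the tool is clear of everything. Handing in.

```bash
python3 -c "
from rig import r
print(r.sign_off())"
```

```text
the job is handed in; nothing more can be done
None
```

I swung the clamp ring to its hard stop, which moved the lid inward. I then turned the latch until the push at the red knob read about 9.7 N, and let go with the arm clear. The job is handed in, but no verdict came back.

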